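# Flat battery pack from the glue-gun station to the charger

### The job

The battery pack in the glue-gun station is flat: press its orange spring tab in and, keeping it pressed, lift the pack straight out of the station. Then put it in the empty charger, with the tab on the side of the charger's orange mark, push it down until it is fully home, and let go. Feel your way: never wrench the latch or ram the pack, and leave the other things on the table where they are.

Things in the scene. Friction and masses are not known exactly. Their poses are not given: they have to be found in the camera images.
- pack: Battery pack, loose, 0.2 to 0.35 kg, 88 mm high, starting latched in the station. Origin: centre of the underside of its stem; z up; y towards its tab. Black stem 40 x 40 mm, z 0 to 36 mm. Grey body above, 60 x 60 mm, z 36 to 88, overhanging the stem 10 mm all round: this shoulder rests on a well's rim when home. Orange stripe on top at the tab's side; black grip ribs on the -y face.
- tab (a joint): The pack's sprung snap tab, a slide: 0 = fully out, 0.005 m = pressed in to its stop (towards the pack's -y). Spring: about 4 N to start, 8 N at the stop. A two-finger grip across the pack's y, one finger on the tab and one on the ribs, at 12 to 25 N, presses it to the stop; the pack then measures 61 mm across there (66 mm with the tab out).
- tab_face (a point): Centre of the outer face of the tab's orange button: 36 mm from the pack's axis with the tab out (31 pressed), 58 mm above the pack's underside. The button is 26 mm wide (along x), 30 mm high (pack z 43 to 73) and 6 mm proud of the +y face when out, 1 mm when pressed.
- tab_barb (a point): Tip of the barb that the tab carries low on the stem (16 mm wide, pack z 7 to 18 mm), 4 mm proud of the stem when the tab is out. In the station it sits under the lip with about 1.5 mm of play and stops the pack from rising; it clears the lip once the tab is pressed about 4.2 mm, and is inside the stem when fully pressed. In the charger nothing catches it.
- station: Green glue-gun station, fixed, yaw varies; housing x -46 to 150 mm, y -50 to 50 mm, 58 mm high. Origin on the table under the axis of its battery well (42 mm square, flared mouth). The latch lip is in the well's +y wall, marked orange on top. A glue gun (fixed) lies in a cradle behind the well, x 75 to 205 mm, up to 110 mm high. Pack and station must never press on each other with over 35 N.
- station_seat (a point): Where the pack's origin is while latched home in the station: on the well's axis, 22 mm above the table, 36 mm below the rim; axes as the station's.
- charger: Black charger, fixed, yaw varies; housing x -56 to 74 mm, y -56 to 56 mm, 52 mm high. Origin on the table under the centre of its recess, in which a grey adapter insert (76 mm square, 58 mm high) with the pack's well is set. Pack and charger (with its insert) must never press on each other with over 35 N in all.
- charger_rim (a point): Nominal centre of the well's mouth, 58 mm above the table; fixed to the housing. The insert has play: its true well axis is up to 5 mm off along the charger's x and y, differently each time, is not measured here (seen or felt only), and is too stiff to be shifted by allowed forces. Mouth: white flare, 54 mm square on top narrowing over 8 mm to 41.4 mm: 0.7 mm free each side of the stem.
- blade (a joint): Sprung brass contact blade in the +x wall of the insert's well, from about 12 mm below the rim down: 0 = out, about 0.002 m = pushed back by the stem. It presses the stem with some 4 N, so the pack need not drop home by itself: the last 24 mm take some 2 to 12 N of push (varies with friction). Below the flare the walls are vertical. Home is a hard stop, shoulder on rim.
- charger_seat (a point): Nominal place of the pack's origin when fully home in the charger: 22 mm above the table, 36 mm below the rim; exact in height, but up to 5 mm off in x and y as the insert is; axes as the charger's. On the insert's +y side, marked orange on top, the well has a slot, 22 mm wide, for the tab's barb.
- mug: Bystander: white mug, 80 mm across, 92 mm high, on the table near the robot; origin under its centre.
- spool: Bystander: red ribbon spool, 44 mm across, 25 mm high; origin under its centre.
- jar: Bystander: clear jar with white cap, 68 mm across, 95 mm high; origin under its centre.
- headband: Bystander: black ring, 136 mm across, 9 mm high, lying flat; origin under its centre.

How it is judged:
By the outcome, as a careful person would: the job done as asked, in the order asked, and still so for the second after the job is handed in, with the robot touching nothing.
It also fails if it takes over 67 s, if anything falls off the work surface, if the arm or the gripper's body presses on something with over 40 N, if the wrist force passes 120 N, or if a joint passes its speed limit or range.

### The arm

A 6-joint arm with a two-finger parallel gripper is mounted at the origin on the work surface. World frame = base frame: x ahead of the robot, y to its left, z up, the work surface at z = 0. Lengths are in m, angles in rad, forces in N, time in s.
With the tool pointing down it reaches from about 0.425 to 1.125 m from the base axis. Payload 14.9 kg.
Tool frame: the origin (TCP) lies at the very end of the fingers, on their centre line; the grasp point (between the pads) lies 19 mm behind it; z points along the fingers, y is the line along which they close (so a half turn about z gives the same grasp; the last joint's range is limited). The gripper opens to 91 mm and grips with 3 to 60 N. Pads are 32 mm wide; open, the fingers measure 118 mm over their backs; the gripper's body (76 mm by 178 mm) begins 60 mm behind the grasp point.
Start: joints at [1.113, 0.379, 1.734, -0, 1.028, -0.033], TCP at [0.289, 0.638, 0.214] pointing down, gripper open.
Joint ranges: [-2.77, 2.77], [-0.74, 2.19], [0, 2.66], [-1.06, 4.2], [0.31, 2.87], [-3.08, 3.08]. Speed limits (rad/s): [1.89, 1.89, 2.39, 3.14, 3.14, 3.14].

### API

Orientations are given as [roll, pitch, yaw] about the fixed x, y, z axes, in that order (R = Rz(yaw) Ry(pitch) Rx(roll)).
In Python, from bench import sense, cams, workorder gives the robot as it stands.
- The arm moves only by the tool arm_command, never from a script. Its argument "moves" is a list that holds one entry, the list of rows, each a list of 7 numbers: the shift along the tool's x, y, z in units of 0.12 m (1.0 is 0.12 m), then the turn, a rotation vector about the tool's x, y, z in units of 0.5 rad (1.0 is 0.5 rad), then the opening, from -1 (shut) to 1 (fully open). A call has 1 to 8 rows; each row is the pose to reach, as a shift and turn from the pose commanded when the call began, along the tool's axes at that moment; what a row does not reach only later rows make up. A row lasts 1/12 s, in which the tool goes at most 41.7 mm and 7.16 degrees, less where a joint would pass 70% of its speed; a pose out of reach is approached as far as the arm can. A call with a number of a shift or a turn outside -1 to 1 is refused whole. A call with a gripper value outside its range is refused whole. The fingers move at their own pace and stop on an object; "newtons" is the grip in N (left out, the last holds). Time passes only in rows, so rows that repeat a pose let the fingers close. It gives the time, the measured TCP pose, the force, the opening and the grip force at its end, in the units of the state.
- sense(): the state, without advancing time (a new reading comes with each control period).
- cams.snapshot(name): name is "side" or "top" or "wrist"; returns the picture (400x640x3 uint8, blue, green, red); there is no depth.
- cams.calibration(name): a dict with "camera_matrix" (3x3 intrinsics, pixels), "R" (3x3) and "t" (3): a world point X has camera coordinates R X + t. Camera axes: x right, y down, z forward; pixel columns grow to the right and rows downward; lengths in m; the calibration is good to about 2 mm. A picture is of the moment at which its call begins: read the wrist's pose just before it. calibration takes no time and is no camera call; for the wrist camera it gives the pose at the moment of the call.
- workorder.sign_off(): hands the job in; it is judged then, once.
The state is a dict: "clock": time; "joints": joint angles; "joint_velocities": joint speeds; "effort": joint torques, N m; "ee_pos": TCP position; "ee_rot": TCP orientation; "contact_force": force on the tool from outside, world axes, zero at the start; "moment": the same for the moment, N m; "gripper_width": finger opening in m; "grip_force": force on a finger pad.
Only numpy, scipy, OpenCV 4.12 (cv2) and the standard library are available. Lean on these libraries where they do the work, as an engineer would, in place of code of your own. Each camera call takes 0.05 s, during which the arm holds its last target. There are 200 camera calls.

## Working session

There is one attempt and no reset: what is moved stays moved. The work goes in short steps, Python scripts to look and compute and a tool call to move; the robot and the scene stay as the last step left them, time stands still between calls to the robot, and variables do not carry over. Pictures are saved under pics/ and viewed, at most 10 in all, crops included, and the job is handed in when it is done.

Besides the shell and the picture viewer there is one more tool, called after "Emit:" by a JSON object that holds its "fn" and its "kwargs". arm_command: Moves the arm, as the interface text tells. Shifts and turns lie within -1 to 1; 1 stands for 0.12 m of shift or 0.5 rad of turn. Its arguments: {"type":"object","properties":{"moves":{"type":"array","items":{"type":"array","items":{"type":"array","items":{"type":"number","minimum":-1,"maximum":1}}}},"newtons":{"type":"number"}},"required":["moves"]}

```bash
mkdir -p pics; python3 - <<'E'
from bench import sense,cams
import cv2,numpy as np
s=sense();print({k:np.round(v,3) for k,v in s.items()})
a=cams.snapshot("top");b=cams.snapshot("side");
for n in("top","side","wrist"):
  c=cams.calibration(n);print(n,np.round(c["camera_matrix"],1).tolist(),np.round(c["R"],3).tolist(),np.round(c["t"],3))
cv2.imwrite("pics/top0.png",a);cv2.imwrite("pics/side0.png",b)
E
ls
```

```text
{'clock': np.float64(0.0), 'joints': array([ 1.113,  0.379,  1.735,  0.   ,  1.028, -0.033]), 'joint_velocities': array([-0.   , -0.002, -0.   ,  0.001,  0.   ,  0.   ]), 'effort': array([ 3.0000e-03, -7.6374e+01, -4.3436e+01,  6.5000e-02,  4.2000e-02,
       -0.0000e+00]), 'ee_pos': array([0.288, 0.637, 0.213]), 'ee_rot': array([-3.141, -0.   ,  2.717]), 'contact_force': array([-0.168,  0.034, -0.084]), 'moment': array([ 0.073, -0.002, -0.083]), 'grip_force': np.float64(0.0), 'gripper_width': np.float64(0.091)}
top [[466.6, 0.0, 315.8], [0.0, 466.6, 195.8], [0.0, 0.0, 1.0]] [[-0.017, -0.999, -0.027], [-0.994, 0.02, -0.105], [0.105, 0.026, -0.994]] [0.029 0.571 1.229]
side [[460.4, 0.0, 314.7], [0.0, 460.4, 190.6], [0.0, 0.0, 1.0]] [[0.996, -0.092, -0.019], [-0.078, -0.701, -0.709], [0.052, 0.707, -0.705]] [-0.547  0.104  1.302]
wrist [[341.7, 0.0, 313.1], [0.0, 341.7, 199.2], [0.0, 0.0, 1.0]] [[0.412, 0.911, -0.0], [0.881, -0.399, 0.253], [0.231, -0.104, -0.967]] [-0.7   -0.028  0.389]
pics
```

View pics/top0.png

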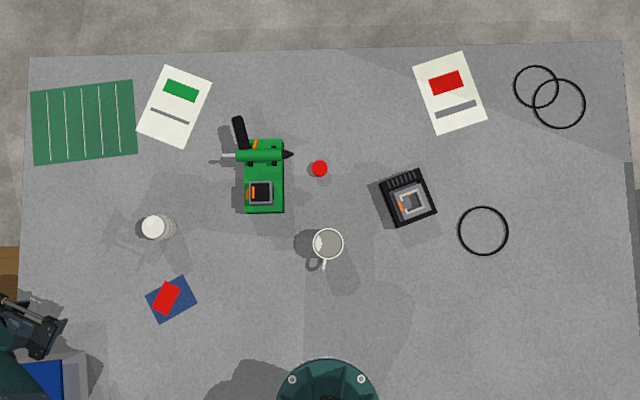

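View pics/side0.png

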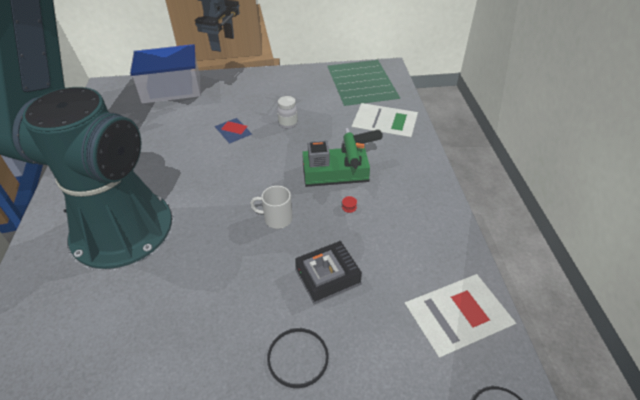

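Top view: station with the pack at (260,193), with the orange stripe on its left. The charger's well is at (411,203), with its orange mark on the left at (400,206). The red spool is at (319,168) and the mug at (328,243). The side view agrees.

```bash
cat > h.py <<'E'
from bench import sense,cams
import cv2,numpy as np
from scipy.spatial.transform import Rotation as Ro
def ray(c,px,z):
    K,R,t=(np.array(c[k]) for k in("camera_matrix","R","t"))
    o=-R.T@t; d=(R.T@np.linalg.inv(K)@np.c_[np.atleast_2d(px),np.ones(len(np.atleast_2d(px)))].T).T
    return o+d*((z-o[2])/d[:,2])[:,None]
def proj(c,X):
    p=np.atleast_2d(X)@np.array(c["R"]).T+c["t"]; p=p@np.array(c["camera_matrix"]).T
    return p[:,:2]/p[:,2:]
def big(m): return max(cv2.findContours(m.astype(np.uint8),cv2.RETR_EXTERNAL,cv2.CHAIN_APPROX_NONE)[0],key=cv2.contourArea)
def rect(c,cnt,z):  # min-area rect of a contour cast on plane z: centre, sizes mm, angle of the long edge
    P=ray(c,cnt.reshape(-1,2).astype(float),z)[:,:2]
    ctr,sz,a=cv2.minAreaRect((P*1000).astype(np.float32)); return np.round(ctr,1),np.round(sz,1),round(a,1)
def togo(p,yaw):  # move to world p, tool down, yaw: units from the present pose
    s=sense();R=Ro.from_euler("xyz",s["ee_rot"]);G=Ro.from_euler("xyz",[np.pi,0,yaw])
    print("pos",np.round(s["ee_pos"],4),"rot",np.round(s["ee_rot"],3),"clk",round(float(s["clock"]),2))
    print("go",np.round(R.inv().apply(np.array(p)-s["ee_pos"])/.12,3),np.round((R.inv()*G).as_rotvec()/.5,3))
E
python3 - <<'E'
from h import *
im=cv2.imread("pics/top0.png");c=cams.calibration("top");h=cv2.cvtColor(im,cv2.COLOR_BGR2HSV)
def roi(m,x0,y0,x1,y1):
    o=np.zeros_like(m);o[y0:y1,x0:x1]=m[y0:y1,x0:x1];return o
g=roi((h[...,0]>45)&(h[...,0]<85)&(h[...,1]>120),225,150,310,225)
print("station",rect(c,big(g),.058))
k=roi(h[...,2]<60,370,160,445,235);print("charger",rect(c,big(k),.052))
o=(h[...,0]>4)&(h[...,0]<22)&(h[...,1]>150)&(h[...,2]>120)
for n,r,z in(("stripe",(243,178,276,206),.11),("cmark",(390,185,430,225),.058)):
    m=roi(o,*r);print(n,ray(c,np.argwhere(m)[:,::-1].mean(0),z),rect(c,big(m),z))
print("pack approx",ray(c,[260,193],.11), "insert",ray(c,[411,203],.058))
w=cams.calibration("wrist");print("wrist cam in tool",Ro.from_euler("xyz",sense()["ee_rot"]).inv().apply(-np.array(w["R"]).T@w["t"]-sense()["ee_pos"]))
cv2.imwrite("pics/crop.png",np.hstack([cv2.resize(im[140:220,230:310],(400,400),interpolation=cv2.INTER_CUBIC),cv2.resize(im[160:240,370:450],(400,400),interpolation=cv2.INTER_CUBIC)]))
togo([.62,.14,.25],np.pi)
E
```

```text
station (array([612. , 168.5]), array([128.9, 167.7]), 89.4)
charger (array([ 559.8, -222.2]), array([129.7, 117.6]), 20.0)
stripe [[0.57391075 0.1827469  0.11      ]] (array([576.1, 175.7]), array([ 5.1, 30.7]), 89.8)
cmark [[ 0.53955581 -0.20402624  0.058     ]] (array([ 537.6, -201.9]), array([24.5,  5.9]), 24.5)
pack approx [[0.57317948 0.15786015 0.11      ]] insert [[ 0.54468145 -0.23162412  0.058     ]]
wrist cam in tool [ 0.07165927  0.0002127  -0.16982394]
pos [0.2883 0.6375 0.2134] rot [-3.141 -0.     2.717] clk 0.1
go [-4.227 -2.638 -0.303] [-0.002 -0.001 -0.85 ]
```

View pics/crop.png

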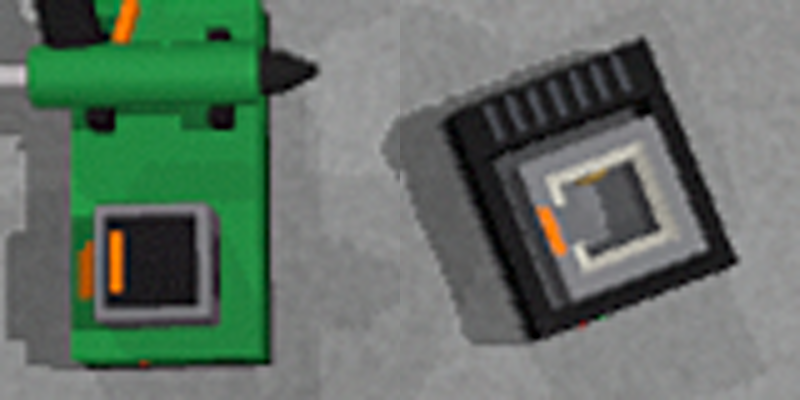

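Left crop: the pack is square to the station, with the tab facing world +y. Right crop: the charger yaw is about +20°, with its mark on the left and the brass blade at the top of the well. Next I move above the pack.

Emit:
{"fn": "arm_command", "kwargs": {"moves": [[[-0.95, -0.667, 0, 0, 0, 0, 1], [-0.95, -0.667, 0, 0, 0, 0, 1], [-0.95, -0.667, 0, 0, 0, 0, 1], [-0.95, -0.667, 0, 0, 0, 0, 1]]]}}

```text
clock: 0.43
ee_pos: [0.3607, 0.514, 0.2134]
ee_rot: [-3.14, 0.0, 2.715]
contact_force: [1.0, 0.6, -0.5]
gripper_width: 0.0912
grip_force: 0.0
```

Emit:
{"fn": "arm_command", "kwargs": {"moves": [[[-0.95, -0.667, 0, 0, 0, 0, 1], [-0.95, -0.667, 0, 0, 0, 0, 1], [-0.95, -0.667, 0, 0, 0, 0, 1], [-0.95, -0.667, 0, 0, 0, 0, 1]]]}}

```text
clock: 0.77
ee_pos: [0.4317, 0.3945, 0.2137]
ee_rot: [-3.141, 0.0, 2.715]
contact_force: [-0.6, 0.8, 0.4]
gripper_width: 0.0912
grip_force: 0.0
```

Emit:
{"fn": "arm_command", "kwargs": {"moves": [[[-0.95, -0.667, 0, 0, 0, 0, 1], [-0.95, -0.667, 0, 0, 0, 0, 1], [-0.95, -0.667, 0, 0, 0, 0, 1], [-0.95, -0.667, 0, 0, 0, 0, 1]]]}}

```text
clock: 1.1
ee_pos: [0.5028, 0.2749, 0.2139]
ee_rot: [-3.141, 0.0, 2.715]
contact_force: [0.2, -0.1, -0.1]
gripper_width: 0.0915
grip_force: 0.0
```

Emit:
{"fn": "arm_command", "kwargs": {"moves": [[[-0.95, -0.667, 0, 0, 0, -0.85, 1], [-0.95, -0.667, 0, 0, 0, -0.85, 1], [-0.95, -0.667, 0, 0, 0, -0.85, 1], [-0.95, -0.667, 0, 0, 0, -0.85, 1], [-0.95, -0.667, 0, 0, 0, -0.85, 1], [-0.95, -0.667, 0, 0, 0, -0.85, 1]]]}}

```text
clock: 1.6
ee_pos: [0.5723, 0.1578, 0.2137]
ee_rot: [3.141, -0.0, 3.139]
contact_force: [-0.7, 0.4, -0.6]
gripper_width: 0.0912
grip_force: 0.0
```

```bash
python3 - <<'E'
from h import *
c=cams.calibration("wrist");im=cams.snapshot("wrist");cv2.imwrite("pics/w1.png",im)
togo([.573,.157,.066],np.pi);print(proj(c,[[.573,.157,.11]]))
h=cv2.cvtColor(im,cv2.COLOR_BGR2HSV)
o=((h[...,0]>4)&(h[...,0]<22)&(h[...,1]>150)&(h[...,2]>100)).astype(np.uint8)
n,l,st,ce=cv2.connectedComponentsWithStats(o)
for i in range(1,n):
    if st[i,4]>60: print(st[i],ce[i],ray(c,ce[i],.11))
E
```

```text
pos [0.5718 0.1585 0.2137] rot [ 3.141e+00 -1.000e-03  3.140e+00] clk 1.65
go [-0.01  -0.013  1.231] [ 0.    -0.001 -0.004]
[[311.40832659 199.8435129 ]]
[350 177  12  36 313] [355.45367412 191.80511182] [[0.56625469 0.19327301 0.11      ]]
[332 186   9  36 282] [335.91134752 203.55319149] [[0.57623959 0.17733431 0.11      ]]
[325 318  12  10  97] [330.55670103 322.5257732 ] [[0.6890022  0.17406779 0.11      ]]
```

View pics/w1.png

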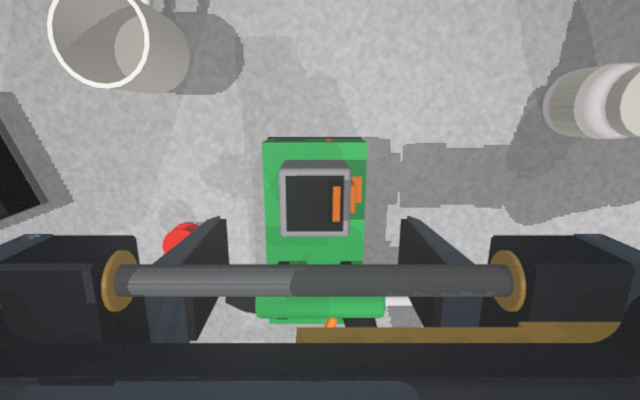

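Wrist view: the pack's dark top panel spans about (286–343, 176–235), with the stripe at (336,203). The button is to its right at (355,192). The spool is near the left finger, off to the side.

```bash
python3 - <<'E'
from h import *
c=cams.calibration("wrist");im=cv2.imread("pics/w1.png");h=cv2.cvtColor(im,cv2.COLOR_BGR2HSV)
gr=((h[...,1]<150)|(h[...,0]<30)).astype(np.uint8); gr[:,:265]=0;gr[:150]=0;gr[255:]=0;gr[:,360:]=0   # everything not green
i=gr.copy(); n,l,st,ce=cv2.connectedComponentsWithStats(gr);k=l[205,310];print(st[k])
dk=np.zeros_like(gr);dk[170:240,275:350]=(h[...,2]<60)[170:240,275:350]|((h[...,0]<22)&(h[...,1]>150))[170:240,275:350]
print("dark",rect(c,big(dk),.11))
for r in (190,205,220): print(r,im[r,272:362:2].tolist() if r==205 else "")
o=((h[...,0]>4)&(h[...,0]<22)&(h[...,1]>150)&(h[...,2]>100));o[:,346:]=0;o[240:]=0;print("stripe",rect(c,big(o),.11))
print("corner check",ray(c,[[281,205],[349,205],[315,236]],.11))
g=((h[...,0]>45)&(h[...,0]<85)&(h[...,1]>120));g[258:]=0
for r in (145,160,180): 
  x=np.flatnonzero(g[r]);print(r,x.min(),x.max(),ray(c,[[x.min(),r],[x.max(),r]],.058)[:,1])
E
```

```text
[ 265  150   95  105 8442]
dark (array([575.7, 160.4]), array([45.9, 44.8]), 89.9)
190 
205 [[102, 179, 75], [104, 180, 76], [104, 181, 77], [103, 164, 82], [161, 155, 156], [167, 163, 163], [167, 162, 164], [83, 83, 82], [58, 61, 57], [57, 61, 58], [59, 61, 58], [59, 61, 57], [55, 59, 56], [58, 57, 60], [57, 57, 55], [55, 57, 53], [54, 57, 55], [57, 60, 58], [55, 55, 54], [58, 59, 57], [57, 62, 58], [58, 61, 59], [56, 59, 57], [57, 60, 59], [57, 59, 55], [54, 59, 54], [52, 57, 55], [55, 59, 56], [48, 52, 47], [47, 50, 47], [48, 76, 122], [56, 122, 218], [57, 122, 215], [57, 121, 217], [50, 75, 116], [54, 56, 53], [123, 121, 120], [123, 121, 118], [121, 118, 119], [81, 113, 173], [60, 124, 219], [53, 108, 204], [82, 137, 78], [81, 136, 61], [82, 138, 64]]
220 
stripe (array([575.9, 178.1]), array([ 6.6, 30.1]), 89.9)
corner check [[0.57689351 0.13245796 0.11      ]
 [0.57700981 0.18898087 0.11      ]
 [0.60435858 0.16070459 0.11      ]]
145 263 366 [0.11188707 0.2092827 ]
160 263 365 [0.1113323  0.20885769]
180 264 364 [0.11154341 0.20859964]
```

Emit:
{"fn": "arm_command", "kwargs": {"moves": [[[-0.034, 0.016, 0.3, 0, 0, 0, 1], [-0.034, 0.016, 0.6, 0, 0, 0, 1], [-0.034, 0.016, 0.9, 0, 0, 0, 1], [-0.034, 0.016, 0.9, 0, 0, 0, 1]]]}}

```text
clock: 1.98
ee_pos: [0.5717, 0.1606, 0.0999]
ee_rot: [-3.14, -0.009, -3.141]
contact_force: [-1.3, 0.1, -1.2]
gripper_width: 0.091
grip_force: 0.0
```

Emit:
{"fn": "arm_command", "kwargs": {"moves": [[[0, 0, 0.15, 0, 0, 0, 1], [0, 0, 0.33, 0, 0, 0, 1], [0, 0, 0.33, 0, 0, 0, 1]]]}}

```text
clock: 2.23
ee_pos: [0.5745, 0.1608, 0.0649]
ee_rot: [-3.141, -0.003, -3.141]
contact_force: [-0.9, -0.2, -0.7]
gripper_width: 0.0914
grip_force: 0.0
```

Emit:
{"fn": "arm_command", "kwargs": {"moves": [[[0, 0, 0, 0, 0, 0, -0.2], [0, 0, 0, 0, 0, 0, -0.2], [0, 0, 0, 0, 0, 0, -0.2], [0, 0, 0, 0, 0, 0, -0.2], [0, 0, 0, 0, 0, 0, -0.2], [0, 0, 0, 0, 0, 0, -0.2]]], "newtons": 18}}

```text
clock: 2.73
ee_pos: [0.577, 0.1601, 0.0679]
ee_rot: [3.142, 0.002, -3.141]
contact_force: [-2.1, -3.7, 9.5]
gripper_width: 0.0611
grip_force: 18.0
```

The width reads 61 mm, so the tab is pressed. I lift gently and watch the force.

Emit:
{"fn": "arm_command", "kwargs": {"moves": [[[0, 0, -0.015, 0, 0, 0, -0.2], [0, 0, -0.03, 0, 0, 0, -0.2], [0, 0, -0.045, 0, 0, 0, -0.2], [0, 0, -0.045, 0, 0, 0, -0.2]]]}}

```text
clock: 3.07
ee_pos: [0.5761, 0.1601, 0.0721]
ee_rot: [3.142, 0.0, -3.141]
contact_force: [-0.1, 0.4, -2.7]
gripper_width: 0.0603
grip_force: 18.0
```

Emit:
{"fn": "arm_command", "kwargs": {"moves": [[[0, 0, -0.1, 0, 0, 0, -0.2], [0, 0, -0.25, 0, 0, 0, -0.2], [0, 0, -0.45, 0, 0, 0, -0.2], [0, 0, -0.7, 0, 0, 0, -0.2], [0, 0, -0.9, 0, 0, 0, -0.2], [0, 0, -1, 0, 0, 0, -0.2], [0, 0, -1, 0, 0, 0, -0.2]]]}}

```text
clock: 3.65
ee_pos: [0.5774, 0.1604, 0.1949]
ee_rot: [3.141, 0.004, -3.141]
contact_force: [0.4, 1.3, -2.8]
gripper_width: 0.0598
grip_force: 18.0
```

```bash
python3 - <<'E'
from h import *
s=sense();print(s["gripper_width"],s["grip_force"],np.round(s["contact_force"],1))
# target: pack axis back so the wrist cam sees the well; charger yaw ~20deg
togo([.545,-.23,.2],np.pi+np.radians(20))
E
```

```text
0.059813414944220725 17.99201935529709 [ 0.4  1.3 -2.8]
pos [0.5774 0.1604 0.1949] rot [ 3.141  0.004 -3.141] clk 3.65
go [ 0.271 -3.254 -0.047] [ 0.001  0.009 -0.698]
```

Emit:
{"fn": "arm_command", "kwargs": {"moves": [[[-0.1, -0.2, 0, 0, 0, 0, -0.2], [-0.1, -0.5, 0, 0, 0, 0, -0.2], [-0.17, -0.8, 0, 0, 0, 0, -0.2], [-0.17, -0.99, 0, 0, 0, 0, -0.2]]]}}

```text
clock: 3.98
ee_pos: [0.5964, 0.0389, 0.1902]
ee_rot: [-3.141, -0.002, -3.142]
contact_force: [-0.0, 0.0, -2.5]
gripper_width: 0.0603
grip_force: 18.0
```

Emit:
{"fn": "arm_command", "kwargs": {"moves": [[[-0.1, -0.3, 0, 0, 0, 0, -0.2], [-0.1, -0.6, 0, 0, 0, 0, -0.2], [-0.17, -0.9, 0, 0, 0, 0, -0.2], [-0.17, -0.99, 0, 0, 0, 0, -0.2]]]}}

```text
clock: 4.32
ee_pos: [0.617, -0.0814, 0.1902]
ee_rot: [-3.141, -0.001, 3.14]
contact_force: [-0.6, 0.7, -2.6]
gripper_width: 0.06
grip_force: 18.0
```

Emit:
{"fn": "arm_command", "kwargs": {"moves": [[[-0.1, -0.3, 0, 0, 0, -0.1, -0.2], [-0.1, -0.6, 0, 0, 0, -0.25, -0.2], [-0.17, -0.8, 0, 0, 0, -0.4, -0.2], [-0.17, -0.95, 0, 0, 0, -0.55, -0.2], [-0.17, -0.99, 0, 0, 0, -0.7, -0.2], [-0.17, -0.99, 0, 0, 0, -0.7, -0.2], [-0.17, -0.99, 0, 0, 0, -0.7, -0.2]]]}}

```text
clock: 4.9
ee_pos: [0.6367, -0.1959, 0.1903]
ee_rot: [3.14, -0.002, -2.794]
contact_force: [1.2, 0.4, -3.0]
gripper_width: 0.0604
grip_force: 18.0
```

```bash
python3 - <<'E'
from h import *
c=cams.calibration("wrist");im=cams.snapshot("wrist");cv2.imwrite("pics/w2.png",im)
np.savez("w2.npz",**{k:np.array(v) for k,v in c.items() if k in("camera_matrix","R","t")})
s=sense();print(s["gripper_width"],s["grip_force"],np.round(s["contact_force"],1))
togo([.545,-.23,.2],np.pi+np.radians(20));print(proj(c,[[.545,-.231,.058]]))
E
```

```text
0.060285966650552185 17.991978228092194 [-0.2 -0.5 -2.5]
pos [ 0.6368 -0.1956  0.1906] rot [ 3.140e+00 -1.000e-03 -2.794e+00] clk 4.95
go [ 0.817 -0.009 -0.077] [ 0.002 -0.002 -0.003]
[[310.00653969  76.68664276]]
```

View pics/w2.png

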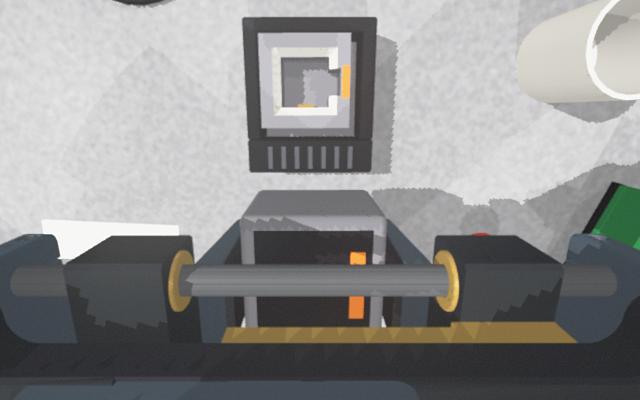

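Wrist view: the charger is aligned with the tool to within about 1°. The white flare spans (272–338, 47–115), the mark is on the right at (346,81), and the blade is at the bottom. The held pack's stripe is at (357,285), on the same side as the mark.

```bash
python3 - <<'E'
from h import *
c=dict(np.load("w2.npz"));im=cv2.imread("pics/w2.png");h=cv2.cvtColor(im,cv2.COLOR_BGR2HSV)
b=im.min(2).astype(int)
print("row60",b[60,240:380:2].tolist());print("row105",b[105,255:365:2].tolist());print("col300",b[15:180:2,300].tolist());print("col288",b[30:140:2,288].tolist())
w=np.zeros(b.shape,np.uint8);w[35:128,262:340]=(b[35:128,262:340]>205)
print("white",cv2.boundingRect(big(w)),rect(c,big(w),.058))
g=np.zeros(b.shape,np.uint8);g[5:140,230:385]=(b[5:140,230:385]>95)
cl=cv2.morphologyEx(g,cv2.MORPH_OPEN,np.ones((5,5)));print("insert",cv2.boundingRect(big(cl)),rect(c,big(cl),.058))
d=np.zeros(b.shape,np.uint8);d[8:178,238:378]=(b[8:178,238:378]<75);print("housing",rect(c,big(d),.052))
o=((h[...,0]>4)&(h[...,0]<22)&(h[...,1]>150)&(h[...,2]>100));m=o.copy();m[:50]=0;m[110:]=0;print("mark",rect(c,big(m[:, :]*1),.058))
p=o.copy();p[:240]=0;p[325:]=0;p[:,:340]=0;p[:,375:]=0;print("stripe px",cv2.boundingRect(big(p)))
E
python3 - <<'E'
import cv2
im=cv2.imread("pics/w2.png")[10:190,225:405];cv2.imwrite("pics/w2c.png",cv2.resize(im,(600,600),interpolation=cv2.INTER_CUBIC))
E
```

```text
row60 [210, 210, 123, 79, 82, 80, 84, 81, 72, 119, 201, 198, 199, 199, 200, 197, 217, 220, 220, 217, 178, 105, 107, 113, 110, 113, 106, 116, 111, 108, 117, 116, 111, 110, 114, 116, 111, 114, 114, 114, 112, 114, 114, 113, 142, 247, 244, 244, 243, 205, 197, 198, 198, 199, 197, 179, 138, 127, 79, 65, 61, 71, 76, 76, 76, 74, 73, 74, 156, 159]
row105 [75, 75, 70, 184, 190, 190, 189, 188, 187, 197, 193, 208, 218, 185, 104, 135, 133, 134, 134, 135, 135, 133, 102, 102, 101, 106, 103, 103, 104, 153, 173, 174, 173, 173, 173, 175, 146, 239, 245, 245, 245, 205, 196, 198, 199, 196, 189, 167, 127, 128, 70, 60, 65, 72, 72]
col300 [203, 99, 76, 76, 75, 76, 76, 77, 73, 187, 187, 187, 187, 187, 189, 187, 201, 199, 210, 214, 212, 149, 103, 117, 127, 126, 127, 128, 130, 126, 129, 138, 138, 140, 142, 139, 138, 136, 136, 137, 138, 134, 135, 137, 135, 102, 183, 243, 242, 242, 224, 198, 197, 190, 186, 186, 178, 125, 123, 124, 117, 64, 65, 69, 69, 69, 72, 72, 68, 67, 67, 69, 69, 70, 71, 67, 71, 63, 71, 154, 193, 211, 214]
col288 [72, 124, 187, 186, 186, 186, 186, 186, 189, 213, 213, 213, 212, 200, 102, 110, 123, 129, 129, 129, 126, 130, 126, 130, 136, 139, 138, 135, 136, 137, 138, 136, 136, 136, 139, 137, 137, 135, 140, 244, 242, 239, 233, 190, 191, 187, 189, 187, 187, 147, 124, 128, 124, 97, 63]
white (271, 47, 68, 69) (array([ 550.4, -233.9]), array([54.1, 55.2]), 19.9)
insert (257, 32, 99, 105) (array([ 552.7, -231.1]), array([83.2, 80.8]), 20.1)
housing (array([ 564.6, -224. ]), array([120.1, 109. ]), 19.9)
mark (array([ 538.2, -201.8]), array([23.9,  4.2]), 21.2)
stripe px (348, 297, 16, 22)
```

View pics/w2c.png

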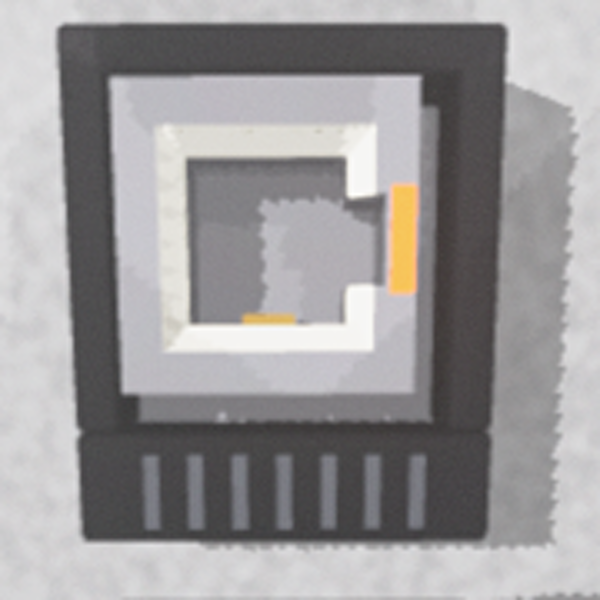

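The flare centre is at (0.5504, −0.2339) and the yaw is 20°. I go above it.

```bash
python3 -c "
from h import *
togo([.551,-.234,.115],np.pi+np.radians(19.95))"
```

```text
pos [ 0.6368 -0.1956  0.1906] rot [ 3.140e+00 -1.000e-03 -2.794e+00] clk 4.95
go [ 0.781 -0.058  0.631] [ 0.002 -0.002 -0.001]
```

Emit:
{"fn": "arm_command", "kwargs": {"moves": [[[0.2, -0.02, 0, 0, 0, 0, -0.2], [0.45, -0.04, 0, 0, 0, 0, -0.2], [0.7, -0.058, 0, 0, 0, 0, -0.2], [0.781, -0.058, 0.15, 0, 0, 0, -0.2], [0.781, -0.058, 0.4, 0, 0, 0, -0.2], [0.781, -0.058, 0.63, 0, 0, 0, -0.2], [0.781, -0.058, 0.63, 0, 0, 0, -0.2], [0.781, -0.058, 0.63, 0, 0, 0, -0.2]]]}}

```text
clock: 5.62
ee_pos: [0.551, -0.2339, 0.1153]
ee_rot: [3.139, -0.002, -2.792]
contact_force: [0.4, 0.3, -2.5]
gripper_width: 0.0605
grip_force: 18.0
```

```bash
python3 -c "
from h import *
c=cams.calibration('wrist');cv2.imwrite('pics/w3.png',cams.snapshot('wrist'))
cv2.imwrite('pics/s3.png',cv2.resize(cams.snapshot('side')[200:320,260:400],(700,600),interpolation=cv2.INTER_CUBIC))
togo([.551,-.234,.1035],np.pi+np.radians(19.95))"
```

```text
pos [ 0.5527 -0.2348  0.1175] rot [-3.141e+00  1.000e-03 -2.791e+00] clk 5.72
go [0.011 0.011 0.117] [-0.002  0.002  0.004]
```

View pics/s3.png

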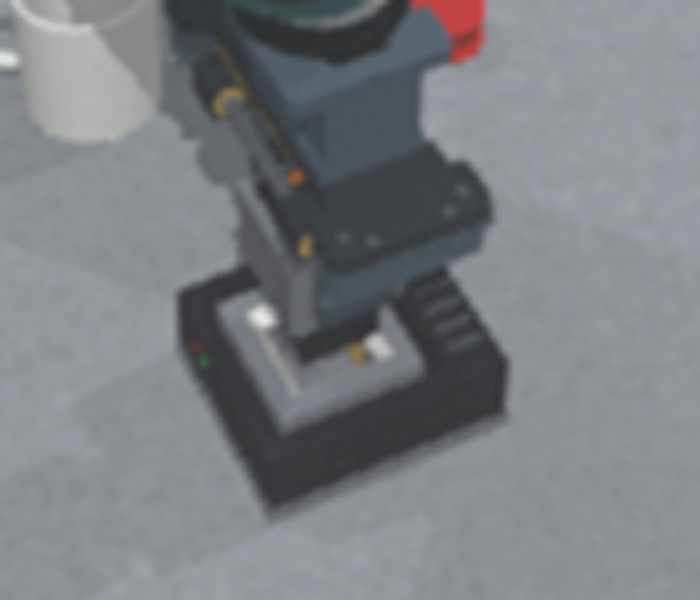

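The side view shows the stem just above the flare, centred on it. I descend gently.

Emit:
{"fn": "arm_command", "kwargs": {"moves": [[[0, 0, 0.04, 0, 0, 0, -0.2], [0, 0, 0.08, 0, 0, 0, -0.2], [0, 0, 0.12, 0, 0, 0, -0.2], [0, 0, 0.12, 0, 0, 0, -0.2]]]}}

```text
clock: 6.05
ee_pos: [0.5514, -0.2348, 0.1011]
ee_rot: [3.141, -0.001, -2.791]
contact_force: [0.1, -0.6, -3.1]
gripper_width: 0.0604
grip_force: 18.0
```

Emit:
{"fn": "arm_command", "kwargs": {"moves": [[[0, 0, 0.01, 0, 0, 0, -0.2], [0, 0, 0.02, 0, 0, 0, -0.2], [0, 0, 0.03, 0, 0, 0, -0.2], [0, 0, 0.03, 0, 0, 0, -0.2]]]}}

```text
clock: 6.38
ee_pos: [0.5517, -0.235, 0.098]
ee_rot: [3.141, -0.0, -2.791]
contact_force: [-0.7, 1.2, -3.4]
gripper_width: 0.06
grip_force: 18.0
```

Emit:
{"fn": "arm_command", "kwargs": {"moves": [[[0, 0, 0.01, 0, 0, 0, -0.2], [0, 0, 0.02, 0, 0, 0, -0.2], [0, 0, 0.02, 0, 0, 0, -0.2]]]}}

```text
clock: 6.63
ee_pos: [0.5518, -0.2351, 0.0963]
ee_rot: [-3.142, -0.0, -2.791]
contact_force: [-3.7, 0.6, 7.9]
gripper_width: 0.0607
grip_force: 18.0
```

Emit:
{"fn": "arm_command", "kwargs": {"moves": [[[0, 0, 0.01, 0, 0, 0, -0.2], [0, 0, 0.02, 0, 0, 0, -0.2], [0, 0, 0.02, 0, 0, 0, -0.2]]]}}

```text
clock: 6.88
ee_pos: [0.5523, -0.2351, 0.0948]
ee_rot: [-3.141, 0.001, -2.791]
contact_force: [-5.9, 5.0, 20.2]
gripper_width: 0.0608
grip_force: 18.0
```

Contact on the flare pushes the tool towards tool +x and +y. I ease off and shift about 1.3 mm each way.

Emit:
{"fn": "arm_command", "kwargs": {"moves": [[[0, 0, -0.015, 0, 0, 0, -0.2], [0.01, 0.011, -0.015, 0, 0, 0, -0.2], [0.01, 0.011, -0.015, 0, 0, 0, -0.2], [0.01, 0.011, -0.005, 0, 0, 0, -0.2], [0.01, 0.011, 0.005, 0, 0, 0, -0.2], [0.01, 0.011, 0.005, 0, 0, 0, -0.2]]]}}

```text
clock: 7.38
ee_pos: [0.5499, -0.2341, 0.0923]
ee_rot: [3.141, -0.0, -2.791]
contact_force: [-0.8, 0.4, -3.2]
gripper_width: 0.0604
grip_force: 18.0
```

It is free and in the throat. I continue down.

Emit:
{"fn": "arm_command", "kwargs": {"moves": [[[0, 0, 0.01, 0, 0, 0, -0.2], [0, 0, 0.02, 0, 0, 0, -0.2], [0, 0, 0.03, 0, 0, 0, -0.2], [0, 0, 0.03, 0, 0, 0, -0.2]]]}}

```text
clock: 7.72
ee_pos: [0.55, -0.2341, 0.0888]
ee_rot: [3.141, -0.0, -2.791]
contact_force: [0.6, -0.4, -2.7]
gripper_width: 0.0604
grip_force: 18.0
```

Emit:
{"fn": "arm_command", "kwargs": {"moves": [[[0, 0, 0.01, 0, 0, 0, -0.2], [0, 0, 0.02, 0, 0, 0, -0.2], [0, 0, 0.03, 0, 0, 0, -0.2], [0, 0, 0.03, 0, 0, 0, -0.2]]]}}

```text
clock: 8.05
ee_pos: [0.55, -0.2342, 0.0853]
ee_rot: [3.141, -0.0, -2.791]
contact_force: [0.1, -0.5, -2.4]
gripper_width: 0.0603
grip_force: 18.0
```

Emit:
{"fn": "arm_command", "kwargs": {"moves": [[[0, 0, 0.01, 0, 0, 0, -0.2], [0, 0, 0.02, 0, 0, 0, -0.2], [0, 0, 0.03, 0, 0, 0, -0.2], [0, 0, 0.03, 0, 0, 0, -0.2]]]}}

```text
clock: 8.38
ee_pos: [0.5499, -0.2342, 0.0817]
ee_rot: [3.141, -0.0, -2.791]
contact_force: [-3.4, -1.6, -0.1]
gripper_width: 0.0601
grip_force: 18.0
```

Emit:
{"fn": "arm_command", "kwargs": {"moves": [[[0, 0, 0.01, 0, 0, 0, -0.2], [0, 0, 0.02, 0, 0, 0, -0.2], [0, 0, 0.03, 0, 0, 0, -0.2], [0, 0, 0.03, 0, 0, 0, -0.2]]]}}

```text
clock: 8.72
ee_pos: [0.55, -0.2341, 0.078]
ee_rot: [3.141, -0.0, -2.791]
contact_force: [-2.3, -1.1, -2.3]
gripper_width: 0.0597
grip_force: 18.0
```

The blade is felt at about 3.5 N sideways, as expected. I continue down.

Emit:
{"fn": "arm_command", "kwargs": {"moves": [[[0, 0, 0.01, 0, 0, 0, -0.2], [0, 0, 0.02, 0, 0, 0, -0.2], [0, 0, 0.03, 0, 0, 0, -0.2], [0, 0, 0.03, 0, 0, 0, -0.2]]]}}

```text
clock: 9.05
ee_pos: [0.5501, -0.2341, 0.0744]
ee_rot: [3.141, -0.0, -2.791]
contact_force: [-2.1, -1.0, -3.5]
gripper_width: 0.0602
grip_force: 18.0
```

Emit:
{"fn": "arm_command", "kwargs": {"moves": [[[0, 0, 0.01, 0, 0, 0, -0.2], [0, 0, 0.02, 0, 0, 0, -0.2], [0, 0, 0.03, 0, 0, 0, -0.2], [0, 0, 0.03, 0, 0, 0, -0.2]]]}}

```text
clock: 9.38
ee_pos: [0.5501, -0.2342, 0.0709]
ee_rot: [3.142, -0.0, -2.791]
contact_force: [-3.3, -1.0, -3.7]
gripper_width: 0.0602
grip_force: 18.0
```

Emit:
{"fn": "arm_command", "kwargs": {"moves": [[[0, 0, 0.007, 0, 0, 0, -0.2], [0, 0, 0.014, 0, 0, 0, -0.2], [0, 0, 0.014, 0, 0, 0, -0.2]]]}}

```text
clock: 9.63
ee_pos: [0.5501, -0.2342, 0.0693]
ee_rot: [3.142, -0.0, -2.791]
contact_force: [-3.3, -0.6, -2.7]
gripper_width: 0.0602
grip_force: 18.0
```

Emit:
{"fn": "arm_command", "kwargs": {"moves": [[[0, 0, 0.005, 0, 0, 0, -0.2], [0, 0, 0.01, 0, 0, 0, -0.2], [0, 0, 0.01, 0, 0, 0, -0.2]]]}}

```text
clock: 9.88
ee_pos: [0.5501, -0.2342, 0.0682]
ee_rot: [3.142, -0.0, -2.791]
contact_force: [-2.5, -2.3, -0.8]
gripper_width: 0.0597
grip_force: 18.0
```

Emit:
{"fn": "arm_command", "kwargs": {"moves": [[[0, 0, 0.005, 0, 0, 0, -0.2], [0, 0, 0.01, 0, 0, 0, -0.2], [0, 0, 0.01, 0, 0, 0, -0.2]]]}}

```text
clock: 10.13
ee_pos: [0.5502, -0.2342, 0.067]
ee_rot: [-3.142, 0.0, -2.791]
contact_force: [-3.1, -0.4, -1.2]
gripper_width: 0.0605
grip_force: 18.0
```

Emit:
{"fn": "arm_command", "kwargs": {"moves": [[[0, 0, 0.003, 0, 0, 0, -0.2], [0, 0, 0.007, 0, 0, 0, -0.2], [0, 0, 0.007, 0, 0, 0, -0.2]]]}}

```text
clock: 10.38
ee_pos: [0.5503, -0.2341, 0.0667]
ee_rot: [3.141, 0.0, -2.791]
contact_force: [-6.5, 1.0, 8.7]
gripper_width: 0.0603
grip_force: 18.0
```

It hits a stop at about 0.0668, the expected home height. I press a little more to confirm it is a hard stop.

Emit:
{"fn": "arm_command", "kwargs": {"moves": [[[0, 0, 0.004, 0, 0, 0, -0.2], [0, 0, 0.008, 0, 0, 0, -0.2], [0, 0, 0.008, 0, 0, 0, -0.2]]]}}

```text
clock: 10.63
ee_pos: [0.5505, -0.2341, 0.0664]
ee_rot: [3.141, 0.0, -2.792]
contact_force: [-9.2, 3.7, 19.4]
gripper_width: 0.0606
grip_force: 18.0
```

```bash
python3 -c "
from h import *
s=sense();print(np.round(s['ee_pos'],4),np.round(s['contact_force'],1),s['gripper_width'])
cv2.imwrite('pics/s4.png',cv2.resize(cams.snapshot('side')[200:320,260:400],(700,600),interpolation=cv2.INTER_CUBIC))"
```

```text
[ 0.5505 -0.2341  0.0664] [-9.2  3.7 19.4] 0.06064016033914835
```

View pics/s4.png

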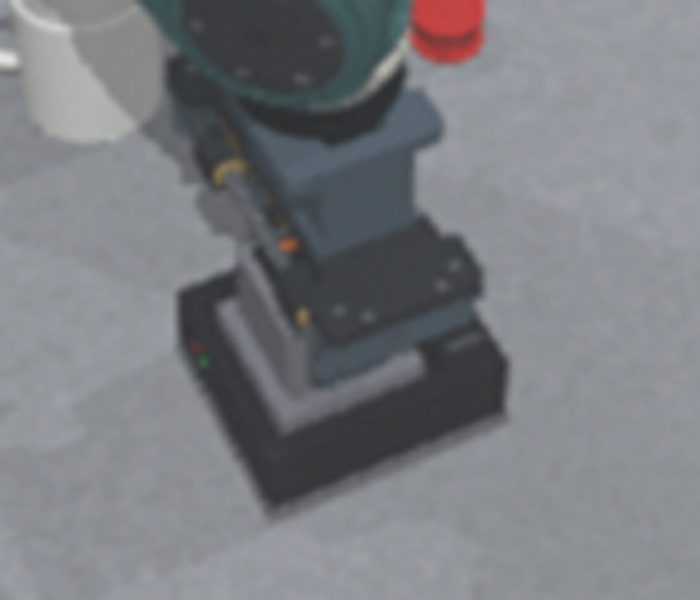

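The shoulder sits on the insert and it is firm at 19 N. I ease the push, open and retreat.

Emit:
{"fn": "arm_command", "kwargs": {"moves": [[[0, 0, -0.008, 0, 0, 0, -0.2], [0, 0, -0.008, 0, 0, 0, 1], [0, 0, -0.008, 0, 0, 0, 1], [0, 0, -0.008, 0, 0, 0, 1], [0, 0, -0.008, 0, 0, 0, 1], [0, 0, -0.008, 0, 0, 0, 1]]]}}

```text
clock: 11.18
ee_pos: [0.5505, -0.2343, 0.0663]
ee_rot: [-3.141, 0.0, -2.791]
contact_force: [-0.0, -0.9, 0.5]
gripper_width: 0.0899
grip_force: 0.0
```

Emit:
{"fn": "arm_command", "kwargs": {"moves": [[[0, 0, -0.1, 0, 0, 0, 1], [0, 0, -0.3, 0, 0, 0, 1], [0, 0, -0.6, 0, 0, 0, 1], [0, 0, -0.95, 0, 0, 0, 1], [0, 0, -1, 0, 0, 0, 1], [0, 0, -1, 0, 0, 0, 1]]]}}

```text
clock: 11.68
ee_pos: [0.552, -0.2351, 0.1904]
ee_rot: [-3.137, 0.004, -2.791]
contact_force: [-1.3, -0.4, 0.7]
gripper_width: 0.0914
grip_force: 0.0
```

```bash
python3 - <<'E'
from h import *
s=sense();print(np.round(s['ee_pos'],4),np.round(s['contact_force'],1),s['gripper_width'])
c=cams.calibration("wrist");im=cams.snapshot("wrist")
h=cv2.cvtColor(im,cv2.COLOR_BGR2HSV)
o=((h[...,0]>4)&(h[...,0]<22)&(h[...,1]>150)&(h[...,2]>100)).astype(np.uint8)
n,l,st,ce=cv2.connectedComponentsWithStats(o)
for i in range(1,n):
    if st[i,4]>60: print(st[i],ce[i],ray(c,ce[i],.11)[0])
t=cams.snapshot("side")[200:320,260:400]
cv2.imwrite("pics/end.png",np.hstack([cv2.resize(im[120:320,220:420],(400,400)),cv2.resize(t,(400,400))]))
E
```

```text
[ 0.552  -0.2351  0.1904] [-1.3 -0.4  0.7] 0.09138709838175374
[353 175   6  38 164] [355.57926829 195.36585366] [ 0.53304183 -0.20757546  0.11      ]
[333 184  10  39 346] [337.55202312 202.88439306] [ 0.54321181 -0.21821765  0.11      ]
```

View pics/end.png

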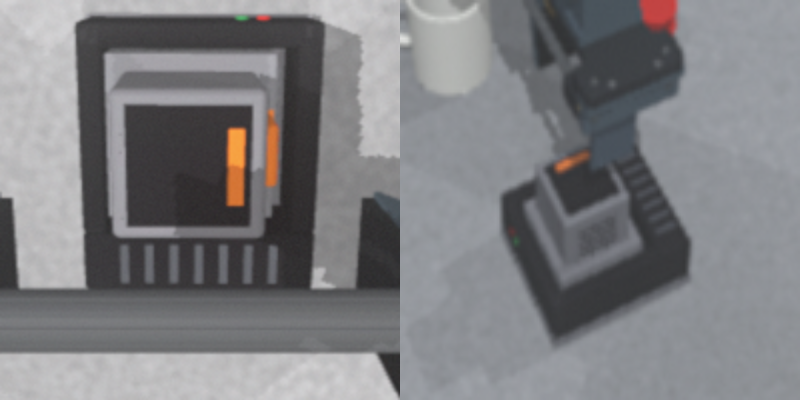

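The pack sits square in the charger. The stripe at (337,203) and the tab are on the mark's side. The stripe's apparent size fits a top height of 110 mm, so it is home.

```bash
python3 -c "
from bench import workorder
print(workorder.sign_off())"
```

```text
the job is handed in; nothing more can be done
None
```

The battery pack was unlatched, lifted out of the station and pushed fully home in the charger with its tab on the orange mark's side, then released; the job is handed in at about 12 s on the clock, but the sign-off did not return a verdict.

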